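# Load the nipping press and close it by one turn of the hand wheel

## Robot

A 7-joint arm with a two-finger parallel gripper is mounted at the origin on the work surface. World frame = base frame: x ahead of the robot, y to its left, z up, the work surface at z = 0. Lengths are in m, angles in rad, forces in N, time in s.
With the tool pointing down it reaches from about 0.425 to 0.8 m from the base axis. Payload 8.3 kg.
Tool frame: the origin (TCP) lies at the very end of the fingers, on their centre line; the grasp point (between the pads) lies 19 mm behind it (env.pinch_z is the z of the grasp point in the tool frame, in m); z points along the fingers, y is the direction in which the jaws open and shut (so a half turn about z gives the same grasp; the last joint's range is limited). The gripper opens to 85 mm and grips with 20 to 120 N. Pads are 22 mm wide; open, the fingers measure 114 mm over their backs; the gripper's body (76 mm by 85 mm) begins 54 mm behind the grasp point. The pads swing forward as they close: fully open they stand 13 mm farther back than shut.
Start: joints at [-1.294, 0.383, 0.016, 1.37, -0.006, 1.388, -0.046], TCP at [0.208, 0.589, 0.231] pointing down, gripper open.
Joint ranges: [-2.95, 2.95], [-0.25, 2.06], [-1.52, 1.56], [0.18, 2.33], [-1.44, 4.58], [0.02, 2.06], [-3.01, 3.01]. Speed limits (rad/s): [2.39, 2.39, 3.01, 3.01, 3.14, 3.14, 3.14].

## Interface

Orientations are given as a 3x3 rotation matrix whose columns are the frame's x, y, z axes.
In Python, from plant import env, viewer, finish_job gives the robot as it stands.
- The arm moves only by the tool servo_tool, never from a script. Its argument "targets" is a list of rows, each a list of 5 numbers: the shift along the tool's x, y, z in mm, then the turn about the tool's z in degrees, then the finger opening in mm, from 0 to 85.4. A call has 1 to 8 rows; each row shifts and turns the commanded pose from where the row before left it, along the tool's axes as they then stand; what a row does not reach is not made up. A row lasts 1/8 s, in which the tool goes at most 62.5 mm and 10.7 degrees, less where a joint would pass 70% of its speed; a pose out of reach is approached as far as the arm can. A call is refused whole if a number of a shift passes 62.5 or a number of a turn 10.7, either way. A call with a gripper value outside its range is refused whole. The fingers move at their own pace and stop on an object; "newtons" is the grip in N (left out, the last holds). Time passes only in rows, so rows that do not move let the fingers close. It gives the time, the measured TCP pose, the force and the opening at its end, in the units of the state.
- env.read_state(): the state, without advancing time (a new reading comes with each control period).
- viewer.snapshot(name): name is "side" or "top"; returns the picture (420x560x3 uint8, red, green, blue); there is no depth.
- viewer.camera_params(name): a dict with "fx", "fy", "cx", "cy" (pixels), "rvec" (rotation vector, rad) and "tvec" (3), from world to camera coordinates, as OpenCV has them. Camera axes: x right, y down, z forward; pixel columns grow to the right and rows downward; lengths in m; the calibration is good to about 2 mm. A picture is of the moment at which its call begins. camera_params takes no time and is no camera call.
- finish_job(): hands the job in, once; it reports no verdict.
Trained networks look in the newest picture that a camera, given by its name, has taken for a name from the list of things; names that differ only in an ending like _2 or _b are one class to them, and where a whole thing is asked for, a point or a joint stands for the part that bears it (a point fixed in the world has none). Each returns a list of dicts, best first, with "p" (0 to 1); they miss things now and then, are a little off and sometimes report something else, mostly with a low value. They report only what shows in the picture. A call takes as long as a camera call.
- viewer.cut_out(camera, query): "pixels" (420x560 bool, what is visible of it).
- viewer.tip_of(camera, query): "position" ([x, y, z] in m, in world coordinates, good to about 4 mm: a listed point, or the origin of a listed thing).
The state is a dict: "clock": time; "q": joint angles; "dq": joint speeds; "effort": joint torques, N m; "eef_pos": TCP position; "tcp_rot": TCP orientation; "contact_force": force on the tool from outside, world axes, zero at the start; "wrist_torque": the same for the moment, N m; "opening": finger opening in m.
Only numpy, scipy, OpenCV 4.12 (cv2) and the standard library are available. Lean on these libraries where they do the work, as an engineer would, in place of code of your own. Each camera call takes 0.05 s, during which the arm holds its last target.

## Task

With the fingertips, push the glued picture panel fully in under the raised platen of the press until it lies flat against the back stop; then close the press by pushing its hand wheel round clockwise (seen from above) by the upright handle through exactly one full turn, so that the handle is back where it began and the platen presses on the panel. Only push with the outside of the fingers: take hold of nothing, never have the handle between the fingers, and do not lift the panel. Leave everything else on the table where it stands.

Things in the scene. Friction and masses are not known exactly. Their poses are not given: they have to be found in the camera images.
- press: Bench nipping press, fixed. Grey base 340 (x) by 300 (y) mm; its top, the bed, is 30 mm above the table. Two steel columns, 26 mm thick, at x = +-138 mm carry a bridge across (along x, 50 mm wide in y); no fixed part is above 175 mm. Origin on the table under the vertical screw axis, z up, +y towards the loading side, where the panel sticks out.
- stop (a point): Middle of the top front edge of the back stop: a steel strip on the bed, 12 mm high, 200 mm long along the press's x; its face looks to press +y and lies at press y = -115 mm. A panel that is home has its centre at press y = +25 mm and its near edge at y = +165 mm, 15 mm beyond the base.
- panel: Loose plywood picture panel 190 (x) by 280 (y) by 18 mm, 0.45 to 0.85 kg, flat on the bed; origin at the centre of its underside. Its +y part overhangs the base on the loading side, its -y part lies under the platen. Starts 45 to 80 mm short of the back stop, a little askew. Slides with 2 to 8 N; pushed on at the middle of the near edge with 10 to 15 N it squares itself against the stop.
- panel_edge (a point): Middle of the panel's near (+y) edge face, at half its thickness (39 mm above the table while the panel lies on the bed).
- wheel (a joint): Turn of the hand wheel, rad; grows clockwise seen from above, which lowers platen, wheel and handle by 6 mm a turn. Starts between -1.2 and 1.2. Needs 3 to 5 N at the handle, stays where it is left. Level rim on top of the press: centre line 75 mm from the screw axis (z axis of press), 18 mm thick, top 214 mm above the table at angle 0, with 3 spokes and a hub 44 mm across.
- handle (a point): Upright black handle on the rim at the end of a spoke: round grip 22 mm across, its axis 75 mm from the screw axis, standing from the rim (27 mm below this point) up to 22 mm above this point. The point is on the handle's own axis, about 241 mm above the table. Goes round with the wheel.
- pad: Black rubber face under the steel platen, 211 (x) by 246 (y) by 12 mm, centred on the screw axis, origin at the centre of its underside; 2 to 5 mm above the panel at the start. It gives by up to 8 mm when pressed (about 4 N per mm).
- glue: Bystander, leave alone: glue bottle, white, 52 mm across, 150 mm tall, upright beside the press; origin under its centre.
- water: Bystander, leave alone: clear water bottle, 64 mm across, 210 mm tall, upright; origin under its centre.
- spool1: Bystander, leave alone: thread spool, 34 mm across, 50 mm tall, upright; origin under its centre.
- spool2: Bystander, leave alone: thread spool, 34 mm across, 50 mm tall, upright; origin under its centre.
- jar: Bystander, leave alone: button jar with a steel lid, 60 mm across, 65 mm tall, upright; origin under its centre.
- tape: Bystander, leave alone: roll of tape lying flat, 72 mm across, 20 mm high; origin under its centre.
- marker: Bystander, leave alone: capped marker pen lying flat, 135 mm long along its x, 16 mm thick; origin under its centre.
- scissors: Bystander, leave alone: scissors lying flat and half open, about 190 mm long along their x, 8 mm high; origin under its centre.

How it is judged:
On the way, in this order (a step that is already met when the one before it is completed fails the run):
1. the panel is home against the back stop (y of panel in the frame of press between 0.019 and 0.0295 m and angle between the y axis of panel and the y axis of press, either way round below 0.05 rad), for 0.2 s.
2. after that, the handle has gone round to the far side of the wheel (half a turn clockwise) (distance of handle from where it was at the start of the episode above 0.13 m and value of joint wheel above 1 rad).
At the end, for the whole second after the job is handed in: The panel is within 4 mm of the back stop and square to it within about 3 degrees; the wheel has turned clockwise once and rests, its handle within 22 mm of where it began (the 6 mm it sinks included, so about 16 degrees either way); the pad presses on the panel with more than 2 N (all of step 1 and distance of handle from where it was at the start of the episode below 0.022 m and value of joint wheel between 4.2 and 8.4 rad and velocity of joint wheel between -0.05 and 0.05 rad/s and contact force between pad and panel above 2 N and linear speed of panel below 0.01 m/s); the robot touches nothing.
It fails at once if the handle was taken between the fingers (horizontal distance between the grasp point and handle below 0.012 m and z of the grasp point in the frame of handle below 0.035 m).
It fails at once if the panel was lifted or tipped (height (world z) of panel above 0.042 m or angle between panel's own z axis and vertical above 0.1 rad).
It fails at once if a bystander was moved by more than 30 mm or lifted or knocked over (distance of any of glue, water, spool1, spool2, jar, tape, marker, scissors from where it was at the start of the episode above 0.03 m or angle between any of glue, water, spool1, spool2, jar's own z axis and vertical above 0.5 rad).
It also fails if it takes over 64 s, if anything falls off the work surface, if the arm or the gripper's body presses on something with over 40 N, if the wrist force passes 120 N, or if a joint passes its speed limit or range.

## Working session

There is one attempt and no reset: what is moved stays moved. The work goes in short steps, Python scripts to look and compute and a tool call to move; the robot and the scene stay as the last step left them, time stands still between calls to the robot, and variables do not carry over. Pictures are saved under pics/ and viewed, and the job is handed in when it is done.

Besides the shell and the picture viewer there is one more tool, called after "Call:" as a command line: name --pt "numbers of a row" for each row, then --argument value for the rest. servo_tool: Moves the arm, as the interface text tells. Its arguments: {"type":"object","properties":{"targets":{"type":"array"},"newtons":{"type":"number"}},"required":["targets"]}

```bash
mkdir -p pics; ls; cat > h.py <<'E'
import numpy as np, cv2
from plant import env, viewer, finish_job
def snap(c,n):
    im=viewer.snapshot(c); cv2.imwrite(f'pics/{n}.png',im[:,:,::-1]); return im
def proj(c,P):
    k=viewer.camera_params(c); K=np.array([[k['fx'],0,k['cx']],[0,k['fy'],k['cy']],[0,0,1.]])
    return cv2.projectPoints(np.array(P,float).reshape(-1,3),np.array(k['rvec'],float),np.array(k['tvec'],float),K,None)[0].reshape(-1,2)
def st():
    s=env.read_state(); print({k:np.round(s[k],3).tolist() for k in('clock','q','eef_pos','tcp_rot','contact_force','opening')}); return s
E
python3 - <<'E'
from h import *
st(); snap('side','s0'); snap('top','t0')
for c in('top','side'):
  for n in('press','stop','panel','panel_edge','handle'):
    r=viewer.tip_of(c,n); print(c,n,[(round(d['p'],2),np.round(d['position'],4).tolist()) for d in r[:2]])
E
```

```text
pics
{'clock': 0.0, 'q': [-1.294, 0.384, 0.016, 1.371, -0.006, 1.388, -0.046], 'eef_pos': [0.208, 0.589, 0.23], 'tcp_rot': [[-0.943, 0.333, -0.001], [0.333, 0.943, -0.002], [-0.0, -0.002, -1.0]], 'contact_force': [-0.218, -0.037, 0.129], 'opening': 0.085}
top press [(0.64, [0.5433, -0.0574, 0.0322]), (0.58, [0.5611, -0.1417, -0.0035])]
top stop [(0.83, [0.5927, -0.2556, 0.046])]
top panel [(0.65, [0.5435, -0.0576, 0.0306])]
top panel_edge [(0.93, [0.4974, 0.0751, 0.0363])]
top handle [(0.96, [0.5566, -0.0698, 0.2434])]
side press [(0.67, [0.5619, -0.1418, 0.0018])]
side stop [(0.93, [0.5913, -0.2536, 0.0399])]
side panel [(0.71, [0.5623, -0.1405, 0.0023])]
side panel_edge [(0.97, [0.5021, 0.0774, 0.0403])]
side handle [(0.48, [0.6631, 0.1082, 0.0043])]
```

View pics/s0.png

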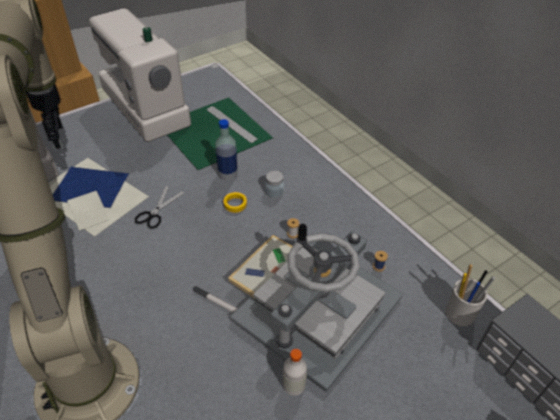

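View pics/t0.png

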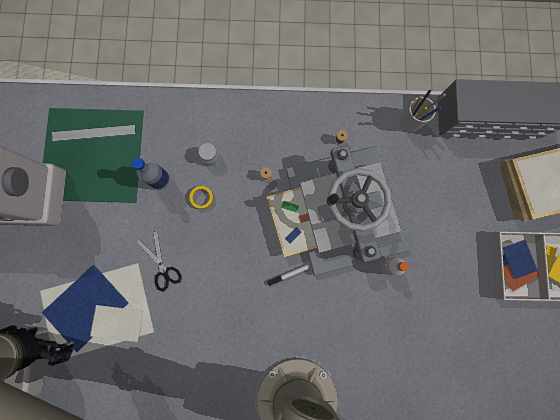

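```bash
python3 - <<'E'
from h import *
for n in('glue','water','spool1','jar','tape','marker','scissors','pad'):
  for c in ('top',):
    r=viewer.tip_of(c,n); print(c,n,[(round(d['p'],2),np.round(d['position'],3).tolist()) for d in r[:2]])
o=np.array([.5617,-.1416]);s=np.array([.592,-.2546]);v=o-s;v/=np.linalg.norm(v);t=np.arctan2(-v[0],v[1]);print('yaw',t)
X=np.array([np.cos(t),np.sin(t)]);Y=v
W=lambda x,y,z:[*(o+x*X+y*Y),z]
im={c:cv2.imread(f'pics/{c[0]}0.png') for c in('top','side')}
# overlays: base top corners, rim circle, stop ends, handle
pts=[W(a,b,.03) for a,b in((.17,.15),(-.17,.15),(-.17,-.15),(.17,-.15))]
rim=[W(.075*np.cos(a),.075*np.sin(a),.214) for a in np.linspace(0,6.28,40)]
for c in im:
  I=cv2.resize(im[c],None,fx=2,fy=2)
  cv2.polylines(I,[np.int32(2*proj(c,pts))],True,(0,0,255),1)
  cv2.polylines(I,[np.int32(2*proj(c,rim))],True,(0,255,0),1)
  for P,col in(([.5566,-.0698,.243],(255,0,255)),([.4998,.0762,.039],(255,255,0)),(W(.138,0,.175),(0,255,255)),(W(-.138,0,.175),(0,255,255))):
    u=2*proj(c,P)[0]; cv2.circle(I,(int(u[0]),int(u[1])),3,col,-1)
  I=I[200:600,430:900] if c=='top' else I[350:800,350:850]
  cv2.imwrite(f'pics/ov_{c}.png',I)
E
```

```text
top glue [(0.68, [0.394, -0.277, 0.0])]
top water [(0.97, [0.647, 0.437, 0.001]), (0.54, [0.384, 0.421, -0.003])]
top spool1 [(0.55, [0.788, -0.126, -0.001]), (0.54, [0.668, 0.11, 0.005])]
top jar [(0.74, [0.721, 0.284, 0.004])]
top tape [(0.62, [0.589, 0.306, 0.002])]
top marker [(0.76, [0.359, 0.03, -0.002])]
top scissors [(0.59, [0.382, 0.419, -0.0])]
top pad []
yaw 0.2619788912633858
```

View pics/ov_top.png

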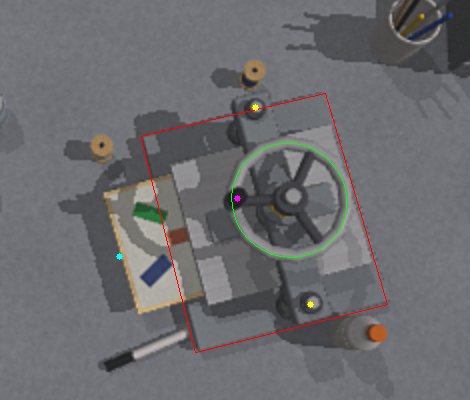

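View pics/ov_side.png

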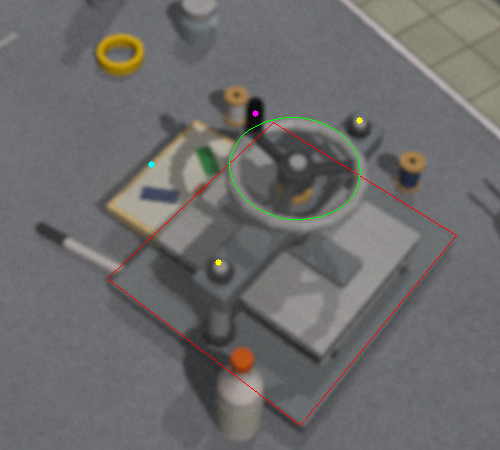

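Call:
servo_tool --pt "-35 -29 0 0 0" --pt "-35 -29 0 0 0" --pt "-35 -29 0 0 0" --pt "-35 -29 0 0 0" --pt "-35 -29 0 0 0" --pt "-35 -29 0 0 0" --pt "-35 -29 0 0 0" --pt "-35 -29 0 0 0" --newtons 40

```text
clock: 2.0
eef_pos: [0.3956, 0.2759, 0.2315]
tcp_rot: [[-0.943, 0.333, 0.0], [0.333, 0.943, 0.001], [-0.0, 0.001, -1.0]]
contact_force: [-0.2, -0.1, -0.0]
opening: 0.0001
```

Call:
servo_tool --pt "-35 -29 0 0 0" --pt "-35 -29 0 0 0" --pt "-35 -29 0 0 0" --pt "-32 -29 0 0 0" --pt "0 0 0 -10 0" --pt "0 0 0 -10 0" --pt "0 0 0 -10 0" --pt "0 0 0 -4.5 0"

```text
clock: 3.0
eef_pos: [0.4855, 0.1222, 0.2314]
tcp_rot: [[-0.965, -0.263, 0.0], [-0.263, 0.965, 0.0], [-0.0, 0.0, -1.0]]
contact_force: [-0.1, -0.3, 0.2]
opening: 0.0001
```

Call:
servo_tool --pt "0 0 40 0 0" --pt "0 0 40 0 0" --pt "0 0 40 0 0" --pt "0 0 40 0 0" --pt "0 0 28 0 0" --pt "0 0 15 0 0" --pt "0 0 0 0 0"

```text
clock: 3.88
eef_pos: [0.4851, 0.122, 0.0278]
tcp_rot: [[-0.966, -0.259, -0.001], [-0.259, 0.966, -0.001], [0.001, -0.0, -1.0]]
contact_force: [0.8, 0.4, 0.9]
opening: -0.0001
```

```bash
python3 - <<'E'
from h import *
st()
for c in('top','side'):
  I=snap(c,c+'1')[:,:,::-1]
  I=cv2.resize(I,None,fx=2,fy=2); I=I[200:600,430:900] if c=='top' else I[350:800,350:850]
  cv2.imwrite(f'pics/c_{c}1.png',I)
E
```

```text
{'clock': 3.875, 'q': [-0.603, 0.337, 0.342, 1.955, -0.145, 0.875, 1.648], 'eef_pos': [0.485, 0.122, 0.028], 'tcp_rot': [[-0.966, -0.259, -0.001], [-0.259, 0.966, -0.001], [0.001, -0.0, -1.0]], 'contact_force': [0.759, 0.366, 0.906], 'opening': -0.0}
```

View pics/c_side1.png

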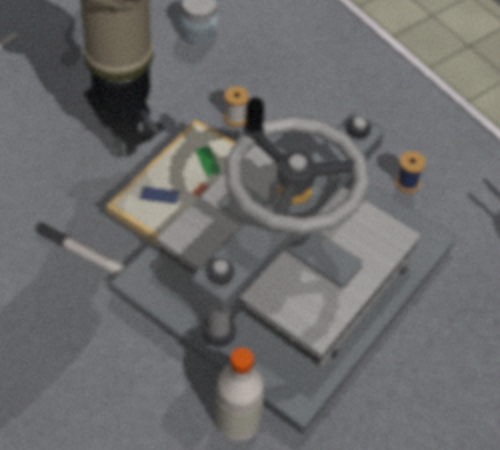

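View pics/c_top1.png

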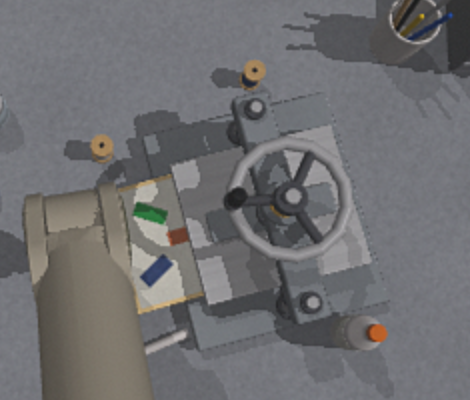

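Call:
servo_tool --pt "0 -12 0 0 0" --pt "0 -10 0 0 0" --pt "0 -6 0 0 0" --pt "0 -6 0 0 0" --pt "0 -6 0 0 0" --pt "0 -6 0 0 0" --pt "0 -6 0 0 0" --pt "0 -6 0 0 0"

```text
clock: 4.97
eef_pos: [0.5006, 0.0661, 0.0284]
tcp_rot: [[-0.966, -0.26, 0.0], [-0.26, 0.966, 0.0], [-0.0, 0.0, -1.0]]
contact_force: [-1.7, 3.7, 2.2]
opening: 0.0001
```

Call:
servo_tool --pt "0 -6 0 0 0" --pt "0 -6 0 0 0" --pt "0 -6 0 0 0" --pt "0 -5 0 0 0"

```text
clock: 5.48
eef_pos: [0.5066, 0.0436, 0.0283]
tcp_rot: [[-0.966, -0.259, -0.0], [-0.259, 0.966, 0.0], [0.0, 0.0, -1.0]]
contact_force: [-1.2, 3.9, 3.3]
opening: 0.0001
```

Call:
servo_tool --pt "0 -3 0 0 0" --pt "0 -3 0 0 0" --pt "0 -3 0 0 0" --pt "0 0 0 0 0"

```text
clock: 5.98
eef_pos: [0.5089, 0.0348, 0.0283]
tcp_rot: [[-0.966, -0.259, 0.0], [-0.259, 0.966, -0.0], [0.0, -0.0, -1.0]]
contact_force: [-0.4, 1.9, 2.0]
opening: -0.0001
```

Call:
servo_tool --pt "0 -2 0 0 0" --pt "0 -2 0 0 0" --pt "0 0 0 0 0"

```text
clock: 6.35
eef_pos: [0.5098, 0.0316, 0.0282]
tcp_rot: [[-0.966, -0.26, -0.0], [-0.26, 0.966, 0.0], [0.0, 0.0, -1.0]]
contact_force: [-0.2, 4.2, 2.4]
opening: -0.0002
```

Call:
servo_tool --pt "0 -2 0 0 0" --pt "0 -1 0 0 0" --pt "0 0 0 0 0"

```text
clock: 6.72
eef_pos: [0.51, 0.0313, 0.0283]
tcp_rot: [[-0.965, -0.262, -0.001], [-0.262, 0.965, 0.003], [0.0, 0.003, -1.0]]
contact_force: [-4.5, 12.0, 4.8]
opening: 0.0002
```

Call:
servo_tool --pt "0 -2 0 0 0" --pt "0 0 0 0 0"

```text
clock: 6.98
eef_pos: [0.5107, 0.0312, 0.0283]
tcp_rot: [[-0.965, -0.264, -0.001], [-0.264, 0.965, 0.004], [-0.0, 0.005, -1.0]]
contact_force: [-2.9, 17.8, 4.2]
opening: -0.0
```

Call:
servo_tool --pt "0 0 0 0 0" --pt "0 8 0 0 0" --pt "0 20 0 0 0" --pt "0 20 0 0 0" --pt "0 20 -20 0 0" --pt "0 0 -50 0 0" --pt "0 0 -60 0 0" --pt "0 0 -60 0 0"

```text
clock: 7.98
eef_pos: [0.4932, 0.0907, 0.2197]
tcp_rot: [[-0.966, -0.257, -0.0], [-0.257, 0.966, -0.002], [0.001, -0.001, -1.0]]
contact_force: [0.1, 0.7, 0.5]
opening: -0.0002
```

Call:
servo_tool --pt "0 0 -60 0 0" --pt "0 0 -20 0 0" --pt "0 0 0 -8 0" --pt "0 0 0 -8 0" --pt "0 0 0 0 0"

```text
clock: 8.6
eef_pos: [0.4936, 0.091, 0.2979]
tcp_rot: [[-0.858, -0.513, -0.0], [-0.513, 0.858, -0.001], [0.001, -0.001, -1.0]]
contact_force: [-0.2, -0.3, -0.1]
opening: -0.0
```

```bash
python3 - <<'E'
from h import *
st()
for c in('top','side'):
  I=snap(c,c+'2')[:,:,::-1]
  I=cv2.resize(I,None,fx=2,fy=2); I=I[200:600,430:900] if c=='top' else I[350:800,350:850]
  cv2.imwrite(f'pics/c_{c}2.png',I)
  for n in('panel_edge','handle'):
    r=viewer.tip_of(c,n); print(c,n,[(round(d['p'],2),np.round(d['position'],4).tolist()) for d in r[:2]])
E
```

```text
{'clock': 8.6, 'q': [-0.599, 0.086, 0.382, 1.597, -0.031, 1.465, 1.895], 'eef_pos': [0.494, 0.091, 0.298], 'tcp_rot': [[-0.858, -0.513, -0.0], [-0.513, 0.858, -0.001], [0.001, -0.001, -1.0]], 'contact_force': [-0.234, -0.31, -0.09], 'opening': -0.0}
top panel_edge []
top handle [(0.83, [0.554, -0.0705, 0.2426]), (0.6, [0.6489, 0.4361, -0.0009])]
side panel_edge [(0.59, [0.5169, 0.0185, 0.0405])]
side handle [(0.84, [0.5544, -0.0673, 0.2408]), (0.56, [0.7196, 0.2856, -0.0])]
```

View pics/c_side2.png

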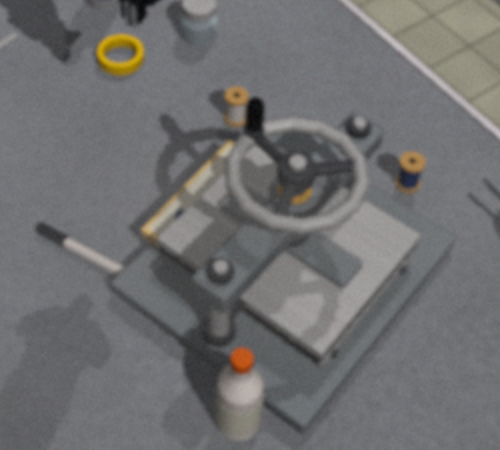

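View pics/c_top2.png

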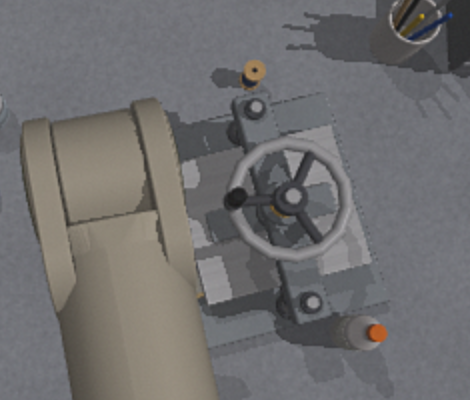

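Call:
servo_tool --pt "16.5 -37 0 0 0" --pt "16.5 -37 0 0 0" --pt "16.5 -37 0 0 0" --pt "16 -38 0 0 0" --pt "0 0 0 -10 0" --pt "0 0 0 -10 0" --pt "0 0 0 -9 0" --pt "0 0 0 0 0"

```text
clock: 9.9
eef_pos: [0.5142, -0.0693, 0.2982]
tcp_rot: [[-0.501, -0.865, -0.0], [-0.865, 0.501, -0.0], [0.0, 0.0, -1.0]]
contact_force: [-0.0, -0.7, -0.2]
opening: 0.0002
```

```bash
cat > w.py <<'E'
from h import *
import sys
C=np.array([.5617,-.1416]); R=.075; TH0=95.3
def d(dev):
    # distance handle centre -> tool centre along tangent at touch, box 11 x 14.5
    a=np.radians(dev); u=np.array([np.cos(a),np.sin(a)])
    lo,hi=0,60.
    for _ in range(50):
        m=(lo+hi)/2; q=np.abs(u*m); g=np.linalg.norm(np.maximum(q-[11,14.5],0))
        lo,hi=(m,hi) if g<11 else (lo,m)
    return hi/1000
def pose(turned):
    th=np.radians(TH0-turned); psi=240-turned*310/360
    t=np.array([np.sin(th),-np.cos(th)]); H=C+R*np.array([np.cos(th),np.sin(th)])
    dev=psi-(np.degrees(np.arctan2(t[1],t[0]))+180)
    P=H-d(dev)*t
    return np.array([*P,.229-.006*turned/360]),psi
def plan(a,b,n,show=True):
    s=env.read_state(); p=np.array(s['eef_pos']); r=np.array(s['tcp_rot']); psi=np.degrees(np.arctan2(r[1,0],r[0,0]))
    print('now',np.round(p,4),round(psi,1),'q',np.round(s['q'],2),'f',np.round(s['contact_force'],1))
    for k in range(1,n+1):
        P,ps=pose(a+(b-a)*k/n); D=(P-p)*1000; c,si=np.cos(np.radians(psi)),np.sin(np.radians(psi))
        # x=(c,s), y=(s,-c)
        print('[%.1f, %.1f, %.1f, %.1f, 0]'%(D[0]*c+D[1]*si,D[0]*si-D[1]*c,-D[2],(psi-ps+180)%360-180))
        p,psi=P,ps
E
python3 - <<'E'
from w import *
print(pose(0)); plan(0,0,1); plan(0,48,8)
E
```

```text
(array([ 0.5257228 , -0.06961548,  0.229     ]), 240.0)
now [ 0.5142 -0.0693  0.2982] -120.1 q [-0.37  0.13  0.49  1.56 -0.06  1.47  2.75] f [-0.  -0.7 -0.2]
[-5.5, -10.2, 69.2, -0.1, 0]
now [ 0.5142 -0.0693  0.2982] -120.1 q [-0.37  0.13  0.49  1.56 -0.06  1.47  2.75] f [-0.  -0.7 -0.2]
[-12.3, -15.2, 69.3, 5.1, 0]
[-6.7, -5.1, 0.1, 5.2, 0]
[-6.6, -5.2, 0.1, 5.2, 0]
[-6.6, -5.4, 0.1, 5.2, 0]
[-6.5, -5.5, 0.1, 5.2, 0]
[-6.4, -5.6, 0.1, 5.2, 0]
[-6.3, -5.7, 0.1, 5.2, 0]
[-6.2, -5.8, 0.1, 5.2, 0]
```

Call:
servo_tool --pt "0 0 30 0 0" --pt "0 0 30 0 0" --pt "0 0 9 0 0" --pt "-2 -4 0 0 0" --pt "-2 -4 0 0 0" --pt "-1.5 -2 0 0 0" --pt "0 0 0 0 0"

```text
clock: 10.78
eef_pos: [0.5261, -0.0694, 0.2297]
tcp_rot: [[-0.5, -0.866, 0.001], [-0.866, 0.5, -0.0], [-0.0, -0.001, -1.0]]
contact_force: [0.3, -0.2, -0.1]
opening: -0.0001
```

```bash
python3 - <<'E'
from w import *
plan(0,40,8)
for c in('top','side'):
  I=snap(c,c+'3')[:,:,::-1]
  I=cv2.resize(I,None,fx=2,fy=2); I=I[200:600,430:900] if c=='top' else I[350:800,350:850]
  cv2.imwrite(f'pics/c_{c}3.png',I)
E
```

```text
now [ 0.5261 -0.0694  0.2297] -120.0 q [-0.35  0.19  0.49  1.65 -0.09  1.33  2.77] f [ 0.3 -0.2 -0.1]
[-5.4, -4.0, 0.8, 4.3, 0]
[-5.6, -4.2, 0.1, 4.3, 0]
[-5.6, -4.3, 0.1, 4.3, 0]
[-5.5, -4.4, 0.1, 4.3, 0]
[-5.5, -4.4, 0.1, 4.3, 0]
[-5.4, -4.5, 0.1, 4.3, 0]
[-5.4, -4.6, 0.1, 4.3, 0]
[-5.3, -4.7, 0.1, 4.3, 0]
```

View pics/c_side3.png

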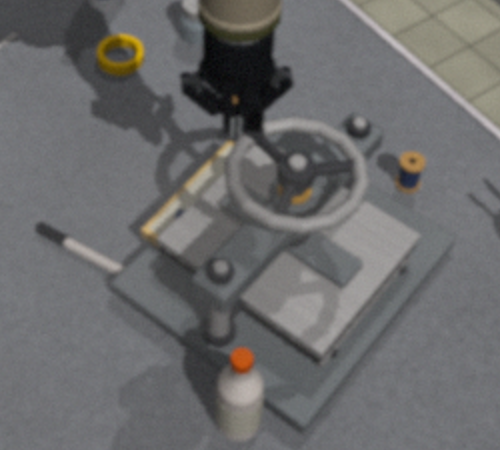

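Call:
servo_tool --pt "-5.5 -4 -5 4.3 0" --pt "-5.5 -4 0 4.3 0" --pt "-5.5 -4.5 0 4.3 0" --pt "-5.5 -4.5 0 4.3 0" --pt "-5.5 -4.5 0 4.3 0" --pt "-5.5 -4.5 0 4.3 0" --pt "-5.5 -4.5 0 4.3 0" --pt "-5.5 -4.5 0 4.3 0"

```text
clock: 11.88
eef_pos: [0.5797, -0.0636, 0.2339]
tcp_rot: [[-0.903, -0.43, -0.002], [-0.43, 0.903, 0.0], [0.002, 0.001, -1.0]]
contact_force: [-2.9, -0.9, 0.2]
opening: -0.0002
```

```bash
sed -i 's/\.229-/.235-/' w.py; python3 - <<'E'
from w import *
plan(40,88,8)
for c in('top','side'):
  I=snap(c,c+'4')[:,:,::-1]
  I=cv2.resize(I,None,fx=2,fy=2); I=I[200:600,430:900] if c=='top' else I[350:800,350:850]
  cv2.imwrite(f'pics/c_{c}4.png',I)
E
```

```text
now [ 0.5797 -0.0636  0.2339] -154.5 q [-0.38  0.32  0.56  1.51 -0.17  1.37  2.21] f [-2.9 -0.9  0.2]
[-7.2, -6.1, -0.3, 5.1, 0]
[-6.2, -5.8, 0.1, 5.2, 0]
[-6.1, -6.0, 0.1, 5.2, 0]
[-6.0, -6.1, 0.1, 5.2, 0]
[-5.9, -6.2, 0.1, 5.2, 0]
[-5.8, -6.3, 0.1, 5.2, 0]
[-5.7, -6.4, 0.1, 5.2, 0]
[-5.6, -6.5, 0.1, 5.2, 0]
```

View pics/c_side4.png

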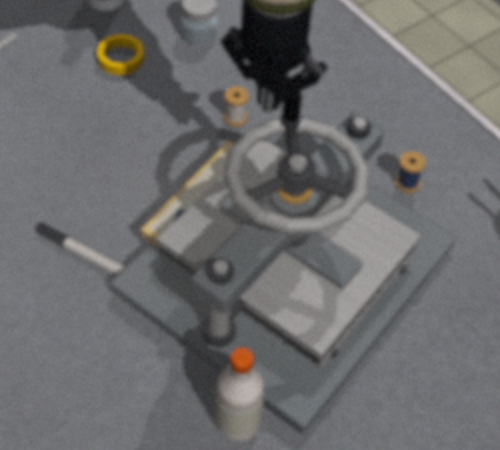

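Call:
servo_tool --pt "-6.5 -6 0 5.2 0" --pt "-6 -6 0 5.2 0" --pt "-6 -6 0 5.2 0" --pt "-6 -6 0 5.2 0" --pt "-6 -6 0 5.2 0" --pt "-6 -6.5 0 5.2 0" --pt "-5.5 -6.5 0 5.2 0" --pt "-5.5 -6.5 0 5.2 0"

```text
clock: 12.98
eef_pos: [0.6322, -0.1036, 0.2338]
tcp_rot: [[-0.962, 0.275, -0.001], [0.275, 0.962, 0.002], [0.002, 0.001, -1.0]]
contact_force: [-1.1, 2.9, -2.0]
opening: 0.0003
```

```bash
python3 - <<'E'
from w import *
plan(88,136,8)
for c in('top','side'):
  I=snap(c,c+'5')[:,:,::-1]
  I=cv2.resize(I,None,fx=2,fy=2); I=I[200:600,430:900] if c=='top' else I[350:800,350:850]
  cv2.imwrite(f'pics/c_{c}5.png',I)
E
```

```text
now [ 0.6322 -0.1036  0.2338] 164.1 q [-0.35  0.48  0.69  1.34 -0.3   1.43  1.62] f [-1.1  2.9 -2. ]
[-6.1, -7.3, 0.3, 5.0, 0]
[-5.4, -6.6, 0.1, 5.2, 0]
[-5.2, -6.7, 0.1, 5.2, 0]
[-5.1, -6.8, 0.1, 5.2, 0]
[-5.0, -6.8, 0.1, 5.2, 0]
[-4.9, -6.9, 0.1, 5.2, 0]
[-4.8, -7.0, 0.1, 5.2, 0]
[-4.7, -7.0, 0.1, 5.2, 0]
```

View pics/c_side5.png

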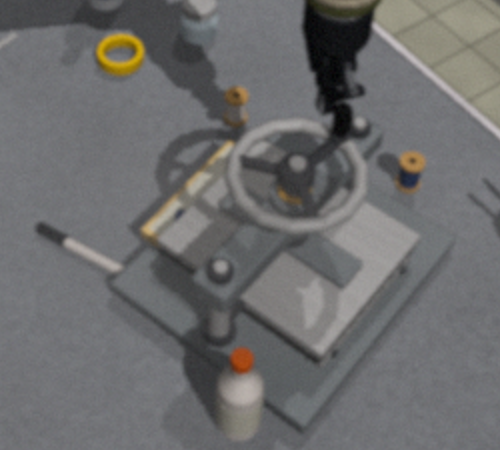

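Call:
servo_tool --pt "-6 -7 0 5.2 0" --pt "-5.5 -6.5 0 5.2 0" --pt "-5 -6.5 0.5 5.2 0" --pt "-5 -7 0 5.2 0" --pt "-5 -7 0 5.2 0" --pt "-5 -7 0.5 5.2 0" --pt "-5 -7 0 5.2 0" --pt "-4.5 -7 0 5.2 0"

```text
clock: 14.08
eef_pos: [0.6361, -0.1703, 0.2335]
tcp_rot: [[-0.538, 0.843, 0.001], [0.843, 0.538, 0.001], [0.0, 0.002, -1.0]]
contact_force: [1.4, 2.8, -2.0]
opening: -0.0002
```

```bash
python3 - <<'E'
from w import *
plan(136,184,8)
E
```

```text
now [ 0.6361 -0.1703  0.2335] 122.6 q [-0.31  0.56  0.84  1.29 -0.41  1.46  1.06] f [ 1.4  2.8 -2. ]
[-4.6, -7.3, 0.8, 4.8, 0]
[-4.4, -7.2, 0.1, 5.2, 0]
[-4.3, -7.2, 0.1, 5.2, 0]
[-4.2, -7.3, 0.1, 5.2, 0]
[-4.1, -7.3, 0.1, 5.2, 0]
[-4.0, -7.4, 0.1, 5.2, 0]
[-3.8, -7.4, 0.1, 5.2, 0]
[-3.7, -7.5, 0.1, 5.2, 0]
```

Call:
servo_tool --pt "-4.5 -7 0.5 5 0" --pt "-4.5 -7 0 5.2 0" --pt "-4.5 -7 0.5 5.2 0" --pt "-4 -7.5 0 5.2 0" --pt "-4 -7.5 0 5.2 0" --pt "-4 -7.5 0.5 5.2 0" --pt "-4 -7.5 0 5.2 0" --pt "-3.5 -7.5 0 5.2 0"

```text
clock: 15.08
eef_pos: [0.5892, -0.2159, 0.2322]
tcp_rot: [[0.154, 0.988, 0.002], [0.988, -0.154, 0.0], [0.001, 0.002, -1.0]]
contact_force: [3.2, 1.4, -1.1]
opening: -0.0002
```

```bash
python3 - <<'E'
from w import *
plan(184,232,8)
for c in('top','side'):
  I=snap(c,c+'6')[:,:,::-1]
  I=cv2.resize(I,None,fx=2,fy=2); I=I[200:600,430:900] if c=='top' else I[350:800,350:850]
  cv2.imwrite(f'pics/c_{c}6.png',I)
E
```

```text
now [ 0.5892 -0.2159  0.2322] 81.1 q [-0.37  0.55  1.03  1.4  -0.47  1.45  0.49] f [ 3.2  1.4 -1.1]
[-3.7, -7.4, 0.4, 4.7, 0]
[-3.5, -7.6, 0.1, 5.2, 0]
[-3.4, -7.6, 0.1, 5.2, 0]
[-3.3, -7.7, 0.1, 5.2, 0]
[-3.1, -7.7, 0.1, 5.2, 0]
[-3.0, -7.8, 0.1, 5.2, 0]
[-2.9, -7.8, 0.1, 5.2, 0]
[-2.8, -7.8, 0.1, 5.2, 0]
```

View pics/c_side6.png

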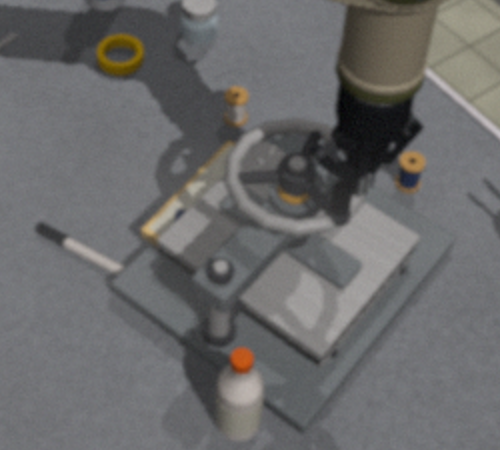

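Call:
servo_tool --pt "2 15 0 0 0" --pt "0 0 0 -10 0" --pt "0 0 0 -10 0" --pt "0 0 0 -10 0" --pt "0 0 0 -10 0" --pt "0 0 0 -10 0" --pt "0 0 0 -10 0" --pt "0 0 0 -10 0"

```text
clock: 16.18
eef_pos: [0.6038, -0.2167, 0.232]
tcp_rot: [[-0.88, 0.475, 0.0], [0.475, 0.88, -0.0], [-0.0, -0.0, -1.0]]
contact_force: [0.8, 0.2, 0.2]
opening: 0.0001
```

```bash
sed -i 's/psi=240-turned/psi=320-turned/' w.py; python3 - <<'E'
from w import *
st()
plan(180,180,1);plan(180,220,8)
for c in('top','side'):
  I=snap(c,c+'7')[:,:,::-1]
  I=cv2.resize(I,None,fx=2,fy=2); I=I[200:600,430:900] if c=='top' else I[350:800,350:850]
  cv2.imwrite(f'pics/c_{c}7.png',I)
  r=viewer.tip_of(c,'handle'); print(c,[(round(d['p'],2),np.round(d['position'],4).tolist()) for d in r[:2]])
E
```

```text
{'clock': 16.175, 'q': [-0.203, 0.496, 0.749, 1.344, -0.334, 1.428, 1.607], 'eef_pos': [0.604, -0.217, 0.232], 'tcp_rot': [[-0.88, 0.475, 0.0], [0.475, 0.88, -0.0], [-0.0, -0.0, -1.0]], 'contact_force': [0.769, 0.175, 0.161], 'opening': 0.0}
now [ 0.6038 -0.2167  0.232 ] 151.6 q [-0.2   0.5   0.75  1.34 -0.33  1.43  1.61] f [0.8 0.2 0.2]
[11.6, -3.3, -0.0, -13.4, 0]
now [ 0.6038 -0.2167  0.232 ] 151.6 q [-0.2   0.5   0.75  1.34 -0.33  1.43  1.61] f [0.8 0.2 0.2]
[16.3, -8.5, 0.1, -9.1, 0]
[5.7, -3.9, 0.1, 4.3, 0]
[5.8, -3.8, 0.1, 4.3, 0]
[5.8, -3.7, 0.1, 4.3, 0]
[5.9, -3.7, 0.1, 4.3, 0]
[5.9, -3.6, 0.1, 4.3, 0]
[6.0, -3.5, 0.1, 4.3, 0]
[6.0, -3.4, 0.1, 4.3, 0]
top [(0.57, [0.5603, -0.2194, 0.2381])]
side [(0.84, [0.5631, -0.217, 0.235])]
```

View pics/c_side7.png

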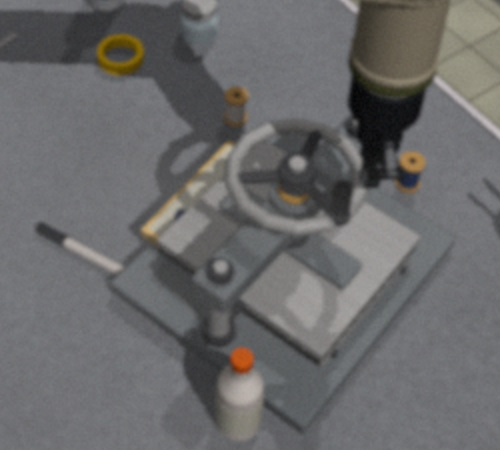

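View pics/c_top7.png

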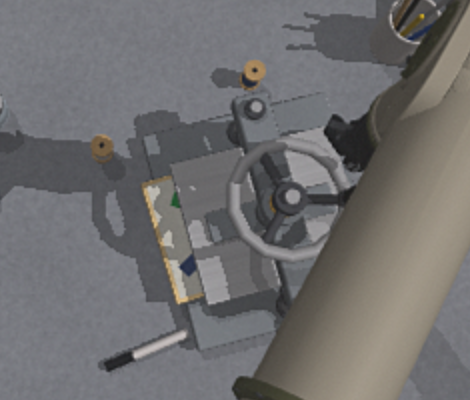

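Call:
servo_tool --pt "0 0 0 -10 0" --pt "0 0 0 -8 0"

```text
clock: 16.62
eef_pos: [0.6037, -0.2168, 0.2317]
tcp_rot: [[-0.982, 0.187, -0.0], [0.187, 0.982, -0.0], [0.0, -0.0, -1.0]]
contact_force: [-0.8, 0.3, 0.5]
opening: 0.0001
```

```bash
sed -i 's/psi=320-turned/psi=325-turned/' w.py; python3 - <<'E'
from w import *
plan(178,227,7)
E
```

```text
now [ 0.6037 -0.2168  0.2317] 169.2 q [-0.17  0.48  0.69  1.34 -0.3   1.42  1.89] f [-0.8  0.3  0.5]
[18.6, -3.3, -0.2, 3.5, 0]
[8.5, -4.5, 0.1, 6.0, 0]
[8.6, -4.3, 0.1, 6.0, 0]
[8.7, -4.2, 0.1, 6.0, 0]
[8.7, -4.0, 0.1, 6.0, 0]
[8.8, -3.9, 0.1, 6.0, 0]
[8.9, -3.7, 0.1, 6.0, 0]
```

Call:
servo_tool --pt "9 -1.5 0 2 0" --pt "9.5 -2 0 2 0" --pt "8.5 -4.5 0 6 0" --pt "8.5 -4.5 0 6 0" --pt "8.5 -4 0 6 0" --pt "8.5 -4 0.5 6 0" --pt "9 -4 0 6 0" --pt "9 -3.5 0 6 0"

```text
clock: 17.62
eef_pos: [0.5285, -0.2119, 0.2315]
tcp_rot: [[-0.623, 0.782, 0.002], [0.782, 0.623, -0.0], [-0.001, 0.001, -1.0]]
contact_force: [3.2, 0.2, -0.3]
opening: -0.0001
```

```bash
python3 - <<'E'
from w import *
plan(227,275,8)
for c in('side',):
  I=snap(c,c+'8')[:,:,::-1]
  I=cv2.resize(I,None,fx=2,fy=2); I=I[200:600,430:900] if c=='top' else I[350:800,350:850]
  cv2.imwrite(f'pics/c_{c}8.png',I)
E
```

```text
now [ 0.5285 -0.2119  0.2315] 128.5 q [-0.34  0.34  0.86  1.56 -0.26  1.36  1.22] f [ 3.2  0.2 -0.3]
[7.3, -3.6, 0.4, 4.2, 0]
[7.7, -3.0, 0.1, 5.2, 0]
[7.7, -2.9, 0.1, 5.2, 0]
[7.7, -2.8, 0.1, 5.2, 0]
[7.8, -2.6, 0.1, 5.2, 0]
[7.8, -2.5, 0.1, 5.2, 0]
[7.8, -2.4, 0.1, 5.2, 0]
[7.9, -2.3, 0.1, 5.2, 0]
```

View pics/c_side8.png

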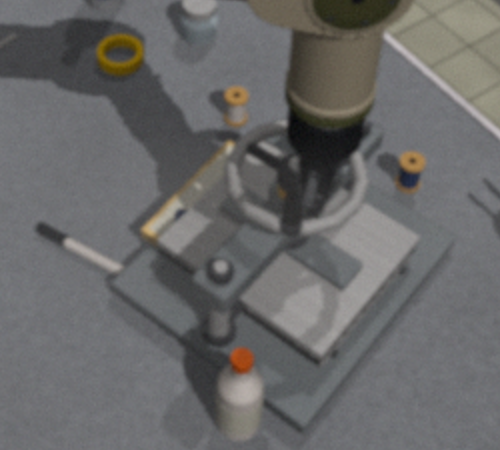

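Handle leads the fingers at crop (290,205), on course.

Call:
servo_tool --pt "7 -3.5 0 5 0" --pt "7.5 -3 0.5 5.2 0" --pt "7.5 -3 0 5.2 0" --pt "7.5 -3 0 5.2 0" --pt "8 -2.5 0.5 5.2 0" --pt "8 -2.5 0 5.2 0" --pt "8 -2.5 0 5.2 0" --pt "8 -2.5 0.5 5.2 0"

```text
clock: 18.68
eef_pos: [0.4873, -0.1646, 0.2303]
tcp_rot: [[0.047, 0.999, 0.002], [0.999, -0.047, -0.001], [-0.001, 0.002, -1.0]]
contact_force: [1.1, -3.1, 1.0]
opening: 0.0003
```

```bash
python3 - <<'E'
from w import *
plan(275,323,8)
E
```

```text
now [ 0.4873 -0.1646  0.2303] 87.3 q [-0.61  0.21  1.02  1.71 -0.18  1.33  0.39] f [ 1.1 -3.1  1. ]
[8.5, -2.8, -0.1, 4.3, 0]
[7.9, -2.1, 0.1, 5.2, 0]
[7.9, -1.9, 0.1, 5.2, 0]
[8.0, -1.8, 0.1, 5.2, 0]
[8.0, -1.7, 0.1, 5.2, 0]
[8.0, -1.6, 0.1, 5.2, 0]
[8.0, -1.5, 0.1, 5.2, 0]
[8.0, -1.4, 0.1, 5.2, 0]
```

Call:
servo_tool --pt "8 -2.5 0 4.5 0" --pt "8 -2 0 5.2 0" --pt "8 -2 0 5.2 0" --pt "8 -2 0 5.2 0" --pt "8 -2 0.5 5.2 0" --pt "8 -1.5 0 5.2 0" --pt "8 -1.5 0 5.2 0" --pt "8 -1.5 0 5.2 0"

```text
clock: 19.68
eef_pos: [0.4943, -0.1015, 0.2294]
tcp_rot: [[0.69, 0.724, 0.0], [0.724, -0.69, -0.0], [-0.0, 0.0, -1.0]]
contact_force: [-0.0, -4.1, -0.1]
opening: -0.0
```

```bash
python3 - <<'E'
from w import *
plan(323,359,6)
for c in('top','side'):
  I=snap(c,c+'9')[:,:,::-1]
  I=cv2.resize(I,None,fx=2,fy=2); I=I[200:600,430:900] if c=='top' else I[350:800,350:850]
  cv2.imwrite(f'pics/c_{c}9.png',I)
  r=viewer.tip_of(c,'handle'); print(c,[(round(d['p'],2),np.round(d['position'],4).tolist()) for d in r[:2]])
E
```

```text
now [ 0.4943 -0.1015  0.2294] 46.3 q [-0.83  0.2   1.11  1.73 -0.18  1.32 -0.44] f [-0.  -4.1 -0.1]
[8.9, -1.2, -0.1, 4.7, 0]
[8.1, -1.1, 0.1, 5.2, 0]
[8.1, -1.0, 0.1, 5.2, 0]
[8.1, -0.9, 0.1, 5.2, 0]
[8.1, -0.8, 0.1, 5.2, 0]
[8.1, -0.7, 0.1, 5.2, 0]
top [(0.94, [0.5097, -0.0886, 0.235])]
side [(0.58, [0.6425, 0.4375, 0.0042]), (0.56, [0.5126, -0.0866, 0.2349])]
```

View pics/c_side9.png

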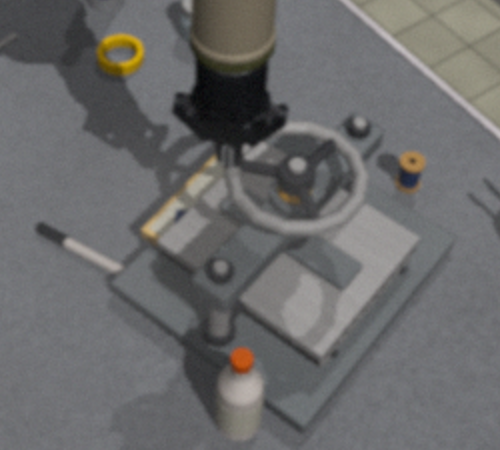

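Call:
servo_tool --pt "8.5 -1 0 5 0" --pt "8 -1 0 5.2 0" --pt "8 -1 0 5.2 0" --pt "8 -1 0 5.2 0" --pt "8 -1 0 5.2 0" --pt "5 -0.5 0 4 0" --pt "2 0 0 0 0" --pt "0 0 0 0 0"

```text
clock: 20.88
eef_pos: [0.53, -0.07, 0.229]
tcp_rot: [[0.956, 0.293, -0.001], [0.293, -0.956, -0.0], [-0.001, -0.0, -1.0]]
contact_force: [-2.7, -1.4, -2.4]
opening: 0.0003
```

```bash
python3 - <<'E'
from w import *
plan(357,360,1)
for c in('top','side'):
  snap(c,c+'10')
  r=viewer.tip_of(c,'handle'); print(c,[(round(d['p'],2),np.round(d['position'],4).tolist()) for d in r[:2]])
E
```

```text
now [ 0.53  -0.07   0.229] 17.0 q [-0.86  0.34  1.17  1.66 -0.32  1.36 -0.91] f [-2.7 -1.4 -2.4]
[2.7, -0.2, 0.0, 2.0, 0]
top [(0.36, [0.383, 0.4212, -0.001])]
side [(0.63, [0.5511, -0.0695, 0.2344])]
```

Call:
servo_tool --pt "2.5 0 0 1 0" --pt "0 0 0 0 0" --pt "-6 0 0 0 0" --pt "-20 0 0 0 0" --pt "0 0 -30 0 0" --pt "0 0 -40 0 0" --pt "-50 0 -20 0 0" --pt "-50 0 0 0 0"

```text
clock: 22.08
eef_pos: [0.4349, -0.0917, 0.3175]
tcp_rot: [[0.962, 0.274, -0.006], [0.274, -0.962, 0.001], [-0.005, -0.002, -1.0]]
contact_force: [0.7, 0.7, -1.5]
opening: 0.0
```

```bash
python3 - <<'E'
from w import *
st()
for c in('top','side'):
  I=snap(c,c+'11')[:,:,::-1]
  I=cv2.resize(I,None,fx=2,fy=2); I=I[200:600,430:900] if c=='top' else I[350:800,350:850]
  cv2.imwrite(f'pics/c_{c}11.png',I)
  for n in('handle','panel_edge'):
    r=viewer.tip_of(c,n); print(c,n,[(round(d['p'],2),np.round(d['position'],4).tolist()) for d in r[:2]])
E
```

```text
{'clock': 22.075, 'q': [-1.109, -0.2, 1.102, 1.704, 0.177, 1.535, -1.316], 'eef_pos': [0.435, -0.092, 0.317], 'tcp_rot': [[0.962, 0.274, -0.006], [0.274, -0.962, 0.001], [-0.005, -0.002, -1.0]], 'contact_force': [0.719, 0.657, -1.509], 'opening': 0.0}
top handle [(0.89, [0.5548, -0.0679, 0.235])]
top panel_edge [(0.67, [0.5156, 0.0184, 0.0358])]
side handle []
side panel_edge [(0.69, [0.5176, 0.0155, 0.0385]), (0.64, [0.663, 0.1084, 0.0024])]
```

View pics/c_side11.png

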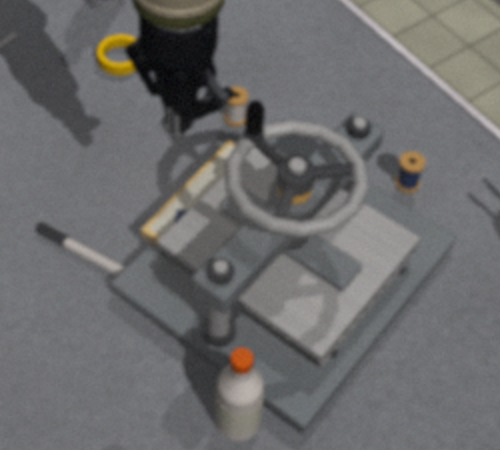

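View pics/c_top11.png

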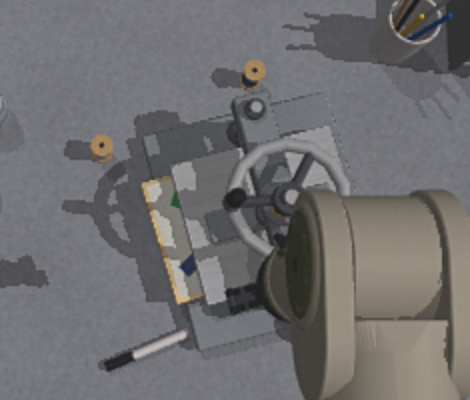

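Call:
servo_tool --pt "0 0 0 0 0" --pt "0 0 0 0 0"

```text
clock: 22.62
eef_pos: [0.4344, -0.0918, 0.3167]
tcp_rot: [[0.962, 0.273, -0.009], [0.273, -0.962, 0.0], [-0.008, -0.003, -1.0]]
contact_force: [0.9, -0.6, -0.5]
opening: 0.0002
```

```bash
python3 - <<'E'
from h import *
s=st(); print(np.abs(s['dq']).max()); print(finish_job())
E
```

```text
{'clock': 22.625, 'q': [-1.1, -0.192, 1.099, 1.704, 0.17, 1.534, -1.31], 'eef_pos': [0.434, -0.092, 0.317], 'tcp_rot': [[0.962, 0.273, -0.009], [0.273, -0.962, 0.0], [-0.008, -0.003, -1.0]], 'contact_force': [0.88, -0.638, -0.497], 'opening': 0.0}
0.013370971584316492
the job is handed in; nothing more can be done
None
```

I pushed the panel against the back stop with the closed fingers, then pushed the hand wheel clockwise by its handle through one full turn. I handed the job in at 22.6 s of the 64 s allowed. No verdict was reported.

- **Panel:** the fingers stopped moving as the push force rose to about 18 N, a little over the 10–15 N named. The last camera look put its near edge at about press y = 0.165 m, which is the home position. It looks square in the pictures, but I did not measure the angle.
- **Wheel:** halfway round I backed off the handle and turned the tool back, because joint 3 was drifting towards its limit. At the end the handle was measured at (0.555, -0.068), within 3 mm of where it began sideways, and about 6 mm lower, as one full turn should make it. Only the top camera gave that last reading; the side camera missed the handle. It had agreed within a few millimetres just before the final small push.
- **Not measured:** the force of the pad on the panel. It follows only from the 6 mm drop against a starting gap of 2 to 5 mm.
- **Clearance:** the gripper stood clear of everything with near-zero contact force. The bystanders near the press looked unmoved in the last pictures; I did not re-check the scissors or the water bottle.

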